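# Twist-lock the missing foot into an upturned footstool

## Task

The upturned footstool on the bench has three walnut feet fitted and one empty bayonet socket. Take the loose dark walnut foot that matches them, push it fully home with its lugs through the socket's slots, turn it clockwise (seen from above) until it is locked and parallel to the fitted feet, and let go. Leave the pale oak and the white foot standing where they are.

Things in the scene. Friction and masses are not known exactly. Their poses are not given: they have to be found in the camera images.
- walnut_foot_grip (a point): Foot to fit: dark walnut block 68x42 mm, 54 high, on a steel spigot (dia 34, 20 long) with two opposite lugs at its bottom: tips 30 mm from axis, 12 wide, 7 high, along the 68 side. Half-turn symmetric, 0.16 kg, stands lugs down. Point: on axis, 50 above underside, 24 below block top. x along the 68 side, z up. Grip across the 42 at this point or higher; tips over 25 mm below it hit the socket.
- socket_mouth (a point): Empty white socket, dia 84, fixed on grey shell; point: centre of its top, 55 mm over bench. x: line of foot's x when LOCKED (green marks). Hole dia 44; two slots 24 wide, out to 36 mm from axis, lie 60 deg anticlockwise of x (red marks). Floor 19 mm down. Play at entry 5 mm, 11 deg; 4 mm vertical once in. Home: foot point 31 mm above this. Turns clockwise only, 60 deg; stop 4 deg past. No spring.
- oak_foot_grip (a point): Wrong foot, leave it standing: the same shape and size as the walnut foot, but its block is pale oak. Point on its axis, 50 mm above its underside; x along the 68 mm side, z up.
- white_foot_grip (a point): Wrong foot, leave it standing: the same shape and size as the walnut foot, but its block is white plastic. Point on its axis, 50 mm above its underside; x along the 68 mm side, z up. (The three fitted walnut feet stand 150 mm from the empty socket along the shell's sides, tops 110 mm above the bench.)
Not all that is in view belongs to the job. What is shaped like the part that bears walnut_foot_grip but green or pink is not meant.

How it is judged:
By the outcome, as a careful person would: the job done as asked, in the order asked, and still so for the second after the job is handed in, with the robot touching nothing.
It also fails if it takes over 48 s, if anything falls off the work surface, if the arm or the gripper's body presses on something with over 40 N, if the wrist force passes 120 N, or if a joint passes its speed limit or range.

## Robot

A 6-joint arm with a two-finger parallel gripper is mounted at the origin on the work surface. World frame = base frame: x ahead of the robot, y to its left, z up, the work surface at z = 0. Lengths are in m, angles in rad, forces in N, time in s.
With the tool pointing down it reaches from about 0.35 to 0.975 m from the base axis. Payload 4.9 kg.
Tool frame: the origin (TCP) lies at the very end of the fingers, on their centre line; the grasp point (between the pads) lies 19 mm behind it; z points along the fingers, y is the direction in which the jaws open and shut (so a half turn about z gives the same grasp; the last joint's range is limited). The gripper opens to 85 mm and grips with 20 to 120 N. Pads are 22 mm wide; open, the fingers measure 114 mm over their backs; the gripper's body (76 mm by 85 mm) begins 54 mm behind the grasp point. The pads swing forward as they close: fully open they stand 13 mm farther back than shut.
Start: joints at [1.079, 0.053, 1.613, -0, 1.476, -0.119], TCP at [0.228, 0.582, 0.231] pointing down, gripper open.
Joint ranges: [-3.01, 3.01], [-1.01, 2.22], [0.06, 2.58], [-1.02, 4.17], [0.09, 2.62], [-3.14, 3.14]. Speed limits (rad/s): [2.57, 2.57, 3.14, 3.14, 3.14, 3.14].

## Interface

Orientations are given as a unit quaternion [w, x, y, z].
In Python, from plant import state, eyes, job_done gives the robot as it stands.
- The arm moves only by the tool apply_moves, never from a script. Its argument "commands" is a list of rows, each an object with "linear": the shift along the tool's x, y, z in m, a list of three; "delta_rot": the turn, a rotation vector about the tool's x, y, z in degrees, a list of three; "fingers": the closure in counts, from 0 (fully open) to 255 (shut). In form: [{"linear": [x, y, z], "delta_rot": [wx, wy, wz], "fingers": fingers}, ...]. A call has exactly 8 rows; each row is the pose to reach, as a shift and turn from the pose commanded when the call began, along the tool's axes at that moment; what a row does not reach only later rows make up. A row lasts 1/10 s, in which the tool goes at most 50 mm and 8.59 degrees, less where a joint would pass 70% of its speed; a pose out of reach is approached as far as the arm can. A call with a gripper value outside its range is refused whole. The fingers move at their own pace and stop on an object; the grip force is fixed at half the most. Time passes only in rows, so rows that repeat a pose let the fingers close, or fill a call up. It gives the time, the measured TCP pose, the force and the opening at its end, in the units of the state.
- state(): the state, without advancing time (a new reading comes with each control period).
- eyes.grab_frame(name): name is "side" or "top" or "wrist"; returns the picture (400x640x3 uint8, red, green, blue); there is no depth.
- eyes.camera_params(name): a dict with "fx", "fy", "cx", "cy" (pixels), "position" and "rotation" of the camera in the world; the wrist camera has in their place "T_tool_cam" (4x4, takes a point from camera to tool coordinates, whose origin is the TCP and whose axes are the flange's). Camera axes: x right, y down, z forward; pixel columns grow to the right and rows downward; lengths in m; the calibration is good to about 2 mm. The wrist camera is an equidistant fisheye: a pixel r from the principal point sees the ray r / f radians off the axis. A picture is of the moment at which its call begins: read the wrist's pose just before it. camera_params takes no time and is no camera call.
- job_done(): hands the job in, once; it reports no verdict.
The state is a dict: "time": time; "joint_pos": joint angles; "joint_vel": joint speeds; "joint_efforts": joint torques, N m; "tool_pos": TCP position; "tool_rot": TCP orientation; "contact_force": force on the tool from outside, world axes, zero at the start; "ft_torque": the same for the moment, N m; "gripper_width": opening from 0.0 (shut) to 1.0 (fully open).
Only numpy, scipy, OpenCV 4.12 (cv2) and the standard library are available. Lean on these libraries where they do the work, as an engineer would, in place of code of your own. Each camera call takes 0.05 s, during which the arm holds its last target.

## Working session

There is one attempt and no reset: what is moved stays moved. The work goes in short steps, Python scripts to look and compute and a tool call to move; the robot and the scene stay as the last step left them, time stands still between calls to the robot, and variables do not carry over. Pictures are saved under pics/ and viewed, and the job is handed in when it is done.

Besides the shell and the picture viewer there is one more tool, called after "Request:" by a JSON object that holds its "method" and its "body". apply_moves: Moves the arm, as the interface text tells. Its arguments: {"type":"object","properties":{"commands":{"type":"array","items":{"type":"object","properties":{"linear":{"type":"array","items":{"type":"number"}},"delta_rot":{"type":"array","items":{"type":"number"}},"fingers":{"type":"number"}}}}},"required":["commands"]}

```bash
mkdir -p pics && ls && python3 - <<'E'
from plant import state, eyes
import cv2
s=state();print({k:(v if not hasattr(v,'round') else v) for k,v in s.items()})
for n in ("side","top"):
    im=eyes.grab_frame(n); cv2.imwrite(f"pics/{n}0.png",im[:,:,::-1])
    p=eyes.camera_params(n);print(n,p)
print(eyes.camera_params("wrist"))
E
```

```text
pics
{'time': 0.0, 'joint_pos': array([ 1.07898289e+00,  5.33541947e-02,  1.61428919e+00,  1.08231132e-05,
        1.47600885e+00, -1.18955864e-01]), 'joint_vel': array([-2.09216955e-03, -1.58643804e-04, -1.05854237e-03, -2.02106528e-05,
       -8.81451127e-04,  1.28378326e-03]), 'joint_efforts': array([-7.13209429e-04, -3.93686378e+01, -3.70172954e+01, -1.87835817e-04,
        7.12881127e-03, -3.56204896e-05]), 'tool_pos': array([0.22734862, 0.58151456, 0.23006755]), 'tool_rot': array([-3.14754693e-04,  1.85351161e-01,  9.82671810e-01, -9.80524987e-04]), 'contact_force': array([ 0.05275467, -0.21802477, -0.24065594]), 'ft_torque': array([-0.00850959,  0.02082764,  0.02272401]), 'gripper_width': 1.0010580784824623}
side {'fx': 518.3957357111325, 'fy': 518.3957357111325, 'cx': 325.24525890068264, 'cy': 192.1433085555818, 'position': array([-0.1773333 , -0.88156752,  0.74950882]), 'rotation': array([-0.468805  ,  0.83933087, -0.23801505,  0.13818245])}
top {'fx': 407.964687026954, 'fy': 407.964687026954, 'cx': 325.4039061759296, 'cy': 199.55955176354942, 'position': array([0.31080801, 0.06505048, 1.11640995]), 'rotation': array([-0.04043475,  0.70982002, -0.70207199,  0.04019325])}
{'fx': 309.70691628693146, 'fy': 309.70691628693146, 'cx': 312.6179711437997, 'cy': 202.42705982182974, 'T_tool_cam': array([[ 8.41381946e-04, -9.62587497e-01, -2.70969747e-01,
         6.79909562e-02],
       [ 9.99999374e-01,  6.10018576e-04,  9.38057359e-04,
         4.75924961e-04],
       [-7.37665705e-04, -2.70970366e-01,  9.62587407e-01,
        -1.42194806e-01],
       [ 0.00000000e+00,  0.00000000e+00,  0.00000000e+00,
         1.00000000e+00]])}
```

View pics/top0.png

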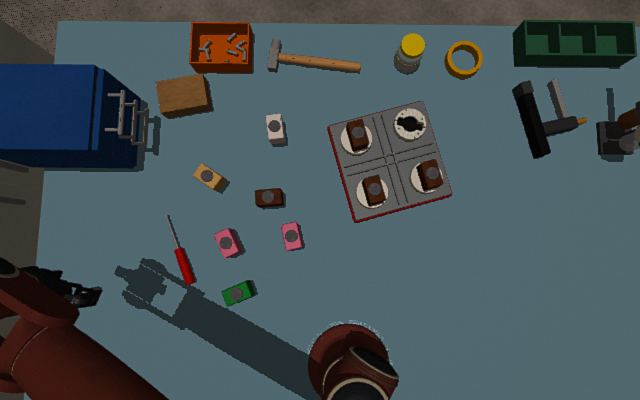

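View pics/side0.png

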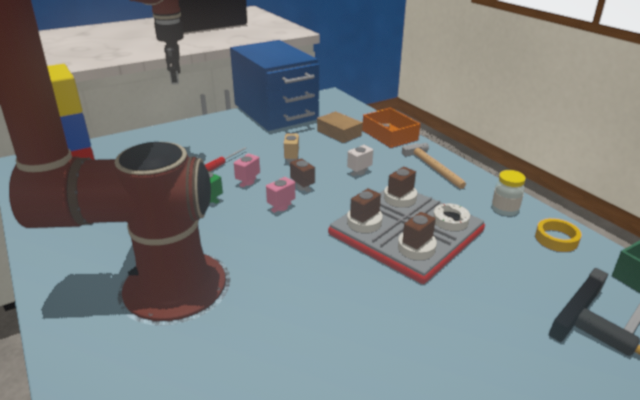

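The top picture shows the loose walnut foot near (269,197), oak near (210,177), white near (275,128) and the empty socket near (410,124). I'll enlarge these areas.

```bash
python3 - <<'E'
import cv2
im=cv2.imread("pics/top0.png")
a=cv2.resize(im[175:220,240:300],None,fx=10,fy=10,interpolation=cv2.INTER_CUBIC);cv2.imwrite("pics/c_foot.png",a)
b=cv2.resize(im[95:155,375:445],None,fx=10,fy=10,interpolation=cv2.INTER_CUBIC);b=cv2.convertScaleAbs(b,alpha=1.0);cv2.imwrite("pics/c_sock.png",b)
E
```

```text
(no output)
```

View pics/c_foot.png

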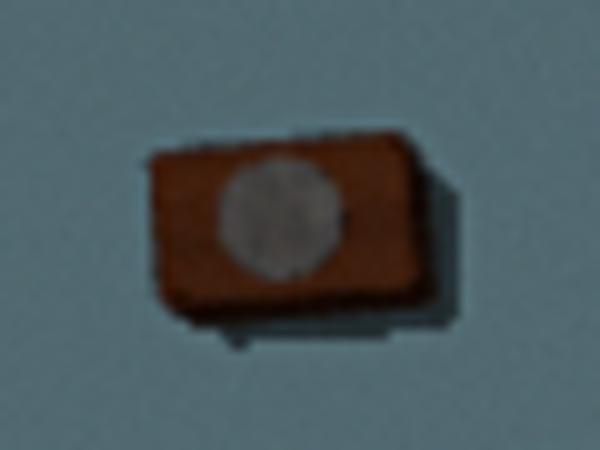

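View pics/c_sock.png

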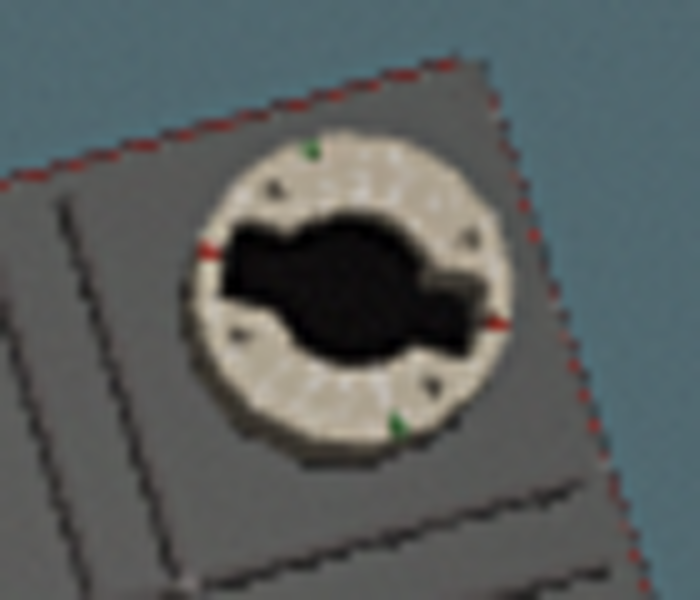

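Foot crop: top face corners about (152,155),(408,135),(425,290),(165,305), grey disc centre (281,218). Socket crop: ring centre (352,289), red marks (209,251)/(498,323), green marks (313,150)/(397,426).

```bash
cat > h.py <<'E'
import numpy as np
from scipy.spatial.transform import Rotation as R
from plant import state, eyes
def quat(q): return R.from_quat([q[1],q[2],q[3],q[0]])
def ray(name,uv,z):
    p=eyes.camera_params(name); d=quat(p['rotation']).apply([(uv[0]-p['cx'])/p['fx'],(uv[1]-p['cy'])/p['fy'],1.])
    c=np.array(p['position']); return c+d*(z-c[2])/d[2]
def wray(uv,z,pos,q):
    p=eyes.camera_params('wrist'); T=p['T_tool_cam']
    v=np.array([uv[0]-p['cx'],uv[1]-p['cy']]);r=np.hypot(*v);th=r/p['fx']
    d=np.array([*(v/r*np.sin(th)),np.cos(th)]); Rt=quat(q)
    c=np.array(pos)+Rt.apply(T[:3,3]); d=Rt.apply(T[:3,:3]@d)
    return c+d*(z-c[2])/d[2]
def ang(a,b): d=b-a; return np.degrees(np.arctan2(d[1],d[0]))
E
python3 - <<'E'
from h import *
np.set_printoptions(precision=4,suppress=True)
f=lambda X,Y,o:(o[0]+(X+.5)/10-.5,o[1]+(Y+.5)/10-.5)
F=[ray('top',f(x,y,(240,175)),.074) for x,y in [(152,155),(408,135),(425,290),(165,305),(281,218)]]
print(np.array(F),np.mean(F[:4],0)); print(ang(F[0],F[1]),ang(F[3],F[2]),[np.linalg.norm(F[i]-F[(i+1)%4]) for i in range(4)])
S=[ray('top',f(x,y,(375,95)),.055) for x,y in [(352,289),(209,251),(498,323),(313,150),(397,426)]]
print(np.array(S)); print('red',ang(S[1],S[2]),'green',ang(S[3],S[4]),np.linalg.norm(S[1]-S[2]))
for n,uv in dict(oak=(208,176),white=(275,126.5)).items(): print(n,ray('top',uv,.074))
s=state();print(quat(s['tool_rot']).as_matrix())
E
```

```text
[[0.4529 0.2485 0.074 ]
 [0.4589 0.1826 0.074 ]
 [0.4187 0.1773 0.074 ]
 [0.4141 0.244  0.074 ]
 [0.4369 0.2148 0.074 ]] [0.4361 0.2131 0.074 ]
-84.85438238538319 -86.04825804446689 [np.float64(0.0661508186071126), np.float64(0.040502583956544866), np.float64(0.06682589434702113), np.float64(0.03908850985059181)]
[[ 0.6399 -0.1574  0.055 ]
 [ 0.65   -0.1192  0.055 ]
 [ 0.631  -0.1963  0.055 ]
 [ 0.6782 -0.1474  0.055 ]
 [ 0.6025 -0.1689  0.055 ]]
red -103.82345775803363 green -164.1397537849263 0.07939344089098466
oak [0.4883 0.3707 0.074 ]
white [0.6219 0.2005 0.074 ]
[[-0.9313  0.3642 -0.0009]
 [ 0.3642  0.9313 -0.0016]
 [ 0.0002 -0.0018 -1.    ]]
```

Foot sides measure 66.5 × 40 mm against a nominal 68 × 42. The green and red lines differ by 60.3°, against 60°, so both fixes agree with the given sizes.

Foot: (0.4366, 0.214), long axis 94.6°. Socket: (0.640, −0.158), locked 16°, entry 76°. Moving over the foot now.

Request:
{"method": "apply_moves", "body": {"commands": [{"linear": [-0.0153, -0.0124, 0.0033], "delta_rot": [0, 0, 4], "fingers": 0}, {"linear": [-0.046, -0.0372, 0.0098], "delta_rot": [0, 0, 12], "fingers": 0}, {"linear": [-0.0843, -0.0683, 0.018], "delta_rot": [0, 0, 20], "fingers": 0}, {"linear": [-0.1227, -0.0993, 0.0261], "delta_rot": [0, 0, 28], "fingers": 0}, {"linear": [-0.161, -0.1303, 0.0343], "delta_rot": [0, 0, 36], "fingers": 0}, {"linear": [-0.1993, -0.1614, 0.0424], "delta_rot": [0, 0, 44], "fingers": 0}, {"linear": [-0.23, -0.1862, 0.049], "delta_rot": [0, 0, 52], "fingers": 0}, {"linear": [-0.2453, -0.1986, 0.0522], "delta_rot": [0, 0, 58], "fingers": 0}]}}

```text
time: 0.9
tool_pos: [0.3843, 0.3049, 0.1778]
tool_rot: [0.0, 0.641, 0.767, -0.001]
contact_force: [-0.5, 0.2, -0.3]
gripper_width: 1.0
```

```bash
cat >> h.py <<'E'
def goto(x,y,z,yaw,s=None):
    """tool-frame shift & rot from the measured pose to TCP x,y,z with tool x at yaw deg, pointing down"""
    s=s or state(); Rt=quat(s['tool_rot']); c,n=np.cos(np.radians(yaw)),np.sin(np.radians(yaw))
    G=R.from_matrix(np.array([[c,n,0],[n,-c,0],[0,0,-1]]))
    print('t',round(s['time'],2),'pos',np.round(s['tool_pos'],4),'yaw',np.round(np.degrees(np.arctan2(*Rt.as_matrix()[[1,0],0])),2),'w',round(s['gripper_width'],3),'F',np.round(s['contact_force'],1),'M',np.round(s['ft_torque'],2))
    print('lin',np.round(Rt.inv().apply(np.array([x,y,z])-s['tool_pos']),4),'rot',np.round((Rt.inv()*G).as_rotvec(degrees=True),2))
E
python3 -c "
from h import *
goto(.4365,.214,.16,94.6)"
```

```text
t 0.9 pos [0.3843 0.3049 0.1778] yaw 100.19 w 1.0 F [-0.5  0.2 -0.3] M [0.02 0.04 0.02]
lin [-0.0986  0.0354  0.0179] rot [-0.08  0.08  5.59]
```

Request:
{"method": "apply_moves", "body": {"commands": [{"linear": [-0.018, 0.006, 0.003], "delta_rot": [0, 0, 2], "fingers": 0}, {"linear": [-0.045, 0.016, 0.007], "delta_rot": [0, 0, 4], "fingers": 0}, {"linear": [-0.072, 0.026, 0.011], "delta_rot": [0, 0, 5.6], "fingers": 0}, {"linear": [-0.09, 0.032, 0.014], "delta_rot": [0, 0, 5.6], "fingers": 0}, {"linear": [-0.0986, 0.0354, 0.016], "delta_rot": [0, 0, 5.6], "fingers": 0}, {"linear": [-0.0986, 0.0354, 0.016], "delta_rot": [0, 0, 5.6], "fingers": 0}, {"linear": [-0.0986, 0.0354, 0.016], "delta_rot": [0, 0, 5.6], "fingers": 0}, {"linear": [-0.0986, 0.0354, 0.016], "delta_rot": [0, 0, 5.6], "fingers": 0}]}}

```text
time: 1.7
tool_pos: [0.4364, 0.2181, 0.1632]
tool_rot: [-0.0, 0.675, 0.738, 0.0]
contact_force: [-0.4, -0.3, 0.2]
gripper_width: 1.001
```

```bash
python3 - <<'E'
from h import *
import cv2
goto(.4365,.214,.09,94.6)
im=eyes.grab_frame('wrist');cv2.imwrite('pics/w1.png',im[:,:,::-1])
E
```

```text
t 1.7 pos [0.4364 0.2181 0.1632] yaw 95.1 w 1.001 F [-0.4 -0.3  0.2] M [-0.01 -0.05 -0.02]
lin [-0.0042 -0.0003  0.0732] rot [ 0.   -0.02  0.5 ]
```

View pics/w1.png

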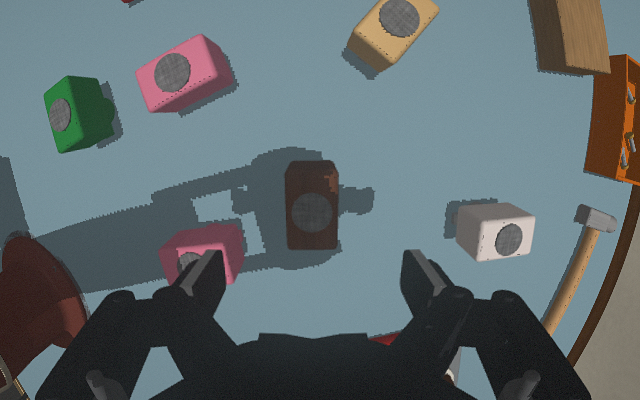

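The wrist view shows the walnut foot between the jaws, disc centre about (312,212) and top-face sides near u=287 and u=338. A pink foot stands by the left finger, with its disc near (190,263) partly hidden.

```bash
python3 - <<'E'
from h import *
import cv2
np.set_printoptions(precision=4,suppress=True)
s=state()
for uv in [(312,212),(287,245),(338,245)]: print('foot',wray(uv,.074,s['tool_pos'],s['tool_rot']))
for uv in [(240,281),(168,255),(190,263),(238,232)]: print('pink',wray(uv,.074,s['tool_pos'],s['tool_rot']))
for uv in [(286,222),(297,221),(285,246),(300,244),(291,236)]: print('pink top',ray('top',uv,.074))
im=cv2.imread('pics/w1.png');cv2.imwrite('pics/w1c.png',cv2.resize(im[130:290,150:370],None,fx=3.5,fy=3.5,interpolation=cv2.INTER_CUBIC))
im=cv2.imread('pics/top0.png');cv2.imwrite('pics/t1c.png',cv2.resize(im[180:260,255:315],None,fx=7,fy=7,interpolation=cv2.INTER_CUBIC))
E
```

```text
foot [0.4373 0.2143 0.074 ]
foot [0.4195 0.1843 0.074 ]
foot [0.4609 0.188  0.074 ]
pink [0.3803 0.1454 0.074 ]
pink [0.3127 0.1618 0.074 ]
pink [0.3342 0.157  0.074 ]
pink [0.3786 0.1916 0.074 ]
pink top [0.3714 0.1661 0.074 ]
pink top [0.3743 0.1381 0.074 ]
pink top [0.3105 0.1673 0.074 ]
pink top [0.3159 0.1293 0.074 ]
pink top [0.3359 0.1526 0.074 ]
```

View pics/w1c.png

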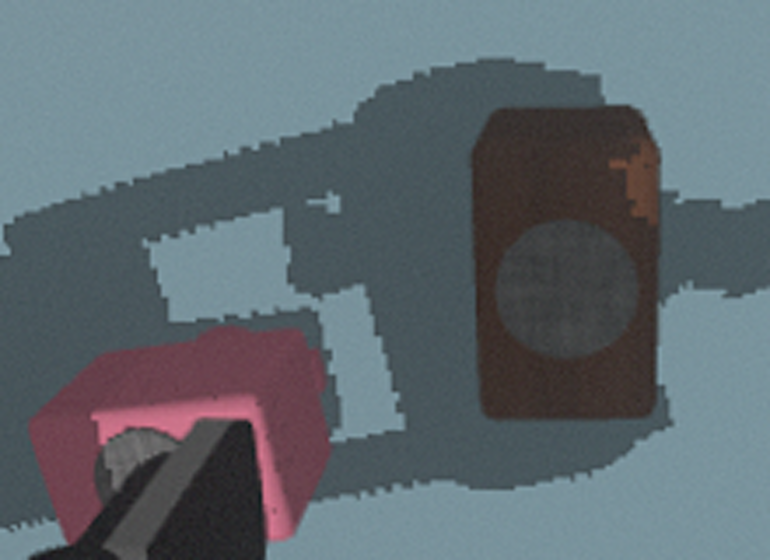

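View pics/t1c.png

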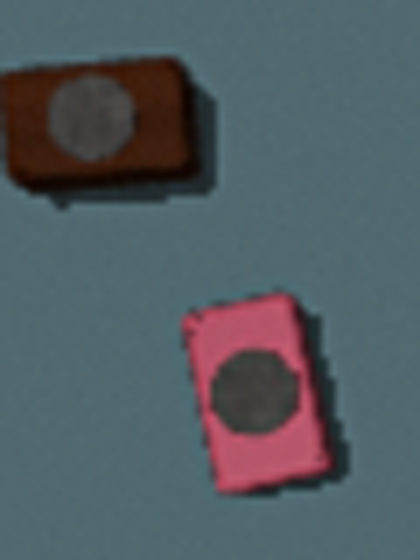

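Both cameras put the foot axis at (0.437, 0.2143). The pink foot ends at x ≈ 0.375 and y ≈ 0.167, which is clear of the finger.

```bash
python3 -c "
from h import *
goto(.437,.2143,.036,94.6)"
```

```text
t 1.75 pos [0.4364 0.2182 0.1632] yaw 95.11 w 1.0 F [-0.4 -0.2  1.3] M [ 0.03 -0.    0.  ]
lin [-0.0039  0.0002  0.1272] rot [ 0.01 -0.02  0.51]
```

Request:
{"method": "apply_moves", "body": {"commands": [{"linear": [-0.002, 0, 0.008], "delta_rot": [0, 0, 0.5], "fingers": 0}, {"linear": [-0.0039, 0.0002, 0.025], "delta_rot": [0, 0, 0.5], "fingers": 0}, {"linear": [-0.0039, 0.0002, 0.05], "delta_rot": [0, 0, 0.5], "fingers": 0}, {"linear": [-0.0039, 0.0002, 0.075], "delta_rot": [0, 0, 0.5], "fingers": 0}, {"linear": [-0.0039, 0.0002, 0.095], "delta_rot": [0, 0, 0.5], "fingers": 0}, {"linear": [-0.0039, 0.0002, 0.11], "delta_rot": [0, 0, 0.5], "fingers": 0}, {"linear": [-0.0039, 0.0002, 0.12], "delta_rot": [0, 0, 0.5], "fingers": 0}, {"linear": [-0.0039, 0.0002, 0.12], "delta_rot": [0, 0, 0.5], "fingers": 0}]}}

```text
time: 2.55
tool_pos: [0.4358, 0.2132, 0.0412]
tool_rot: [-0.001, 0.678, 0.735, -0.002]
contact_force: [0.4, -0.3, 0.2]
gripper_width: 0.996
```

```bash
python3 -c "
from h import *
goto(.437,.2143,.036,94.6)"
```

```text
t 2.55 pos [0.4358 0.2132 0.0412] yaw 94.56 w 0.996 F [ 0.4 -0.3  0.2] M [-0.04  0.03  0.04]
lin [0.001  0.0013 0.0052] rot [-0.2   0.05 -0.04]
```

Request:
{"method": "apply_moves", "body": {"commands": [{"linear": [0.001, 0.0013, 0.003], "delta_rot": [0, 0, 0], "fingers": 0}, {"linear": [0.001, 0.0013, 0.005], "delta_rot": [0, 0, 0], "fingers": 0}, {"linear": [0.001, 0.0013, 0.005], "delta_rot": [0, 0, 0], "fingers": 80}, {"linear": [0.001, 0.0013, 0.005], "delta_rot": [0, 0, 0], "fingers": 255}, {"linear": [0.001, 0.0013, 0.005], "delta_rot": [0, 0, 0], "fingers": 255}, {"linear": [0.001, 0.0013, 0.005], "delta_rot": [0, 0, 0], "fingers": 255}, {"linear": [0.001, 0.0013, 0.005], "delta_rot": [0, 0, 0], "fingers": 255}, {"linear": [0.001, 0.0013, 0.005], "delta_rot": [0, 0, 0], "fingers": 255}]}}

```text
time: 3.35
tool_pos: [0.4386, 0.2147, 0.0386]
tool_rot: [-0.0, 0.679, 0.735, 0.0]
contact_force: [-3.1, -1.0, 5.8]
gripper_width: 0.481
```

```bash
python3 -c "
from h import *
goto(.437,.2143,.15,94.6)"
```

```text
t 3.35 pos [0.4386 0.2147 0.0386] yaw 94.54 w 0.481 F [-3.1 -1.   5.8] M [-0.09  0.51  0.05]
lin [-0.0003 -0.0016 -0.1114] rot [-0.   -0.01 -0.06]
```

Gripped: the opening of 41 mm matches the 42 mm side. Lifting.

Request:
{"method": "apply_moves", "body": {"commands": [{"linear": [0, 0, -0.005], "delta_rot": [0, 0, 0], "fingers": 255}, {"linear": [0, 0, -0.02], "delta_rot": [0, 0, 0], "fingers": 255}, {"linear": [0, 0, -0.045], "delta_rot": [0, 0, 0], "fingers": 255}, {"linear": [0, 0, -0.075], "delta_rot": [0, 0, 0], "fingers": 255}, {"linear": [0, 0, -0.105], "delta_rot": [0, 0, 0], "fingers": 255}, {"linear": [0, 0, -0.13], "delta_rot": [0, 0, 0], "fingers": 255}, {"linear": [0, 0, -0.15], "delta_rot": [0, 0, 0], "fingers": 255}, {"linear": [0, 0, -0.155], "delta_rot": [0, 0, 0], "fingers": 255}]}}

```text
time: 4.15
tool_pos: [0.4398, 0.2149, 0.1956]
tool_rot: [0.001, 0.679, 0.735, 0.002]
contact_force: [-0.7, 0.5, -2.5]
gripper_width: 0.48
```

```bash
python3 - <<'E'
from h import *
import cv2
goto(.640,-.158,.19,76.2)
im=eyes.grab_frame('wrist');cv2.imwrite('pics/w2.png',im[:,:,::-1])
E
```

```text
t 4.15 pos [0.4398 0.2149 0.1956] yaw 94.54 w 0.48 F [-0.7  0.5 -2.5] M [-0.   -0.01  0.02]
lin [-0.3876  0.17    0.006 ] rot [ 0.26 -0.1  18.34]
```

View pics/w2.png

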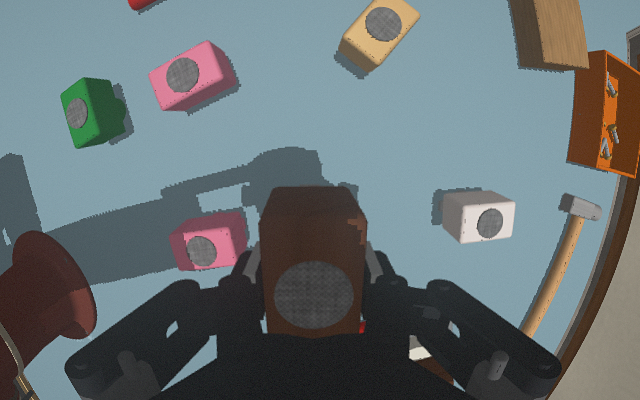

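The foot is held upright and centred between the jaws, disc at (313,294). Traversing to the socket.

Request:
{"method": "apply_moves", "body": {"commands": [{"linear": [-0.0137, 0.006, 0], "delta_rot": [0, 0, 1], "fingers": 255}, {"linear": [-0.0458, 0.0201, 0], "delta_rot": [0, 0, 3], "fingers": 255}, {"linear": [-0.087, 0.0382, 0], "delta_rot": [0, 0, 6], "fingers": 255}, {"linear": [-0.1328, 0.0582, 0], "delta_rot": [0, 0, 9], "fingers": 255}, {"linear": [-0.1786, 0.0783, 0], "delta_rot": [0, 0, 12], "fingers": 255}, {"linear": [-0.2198, 0.0964, 0], "delta_rot": [0, 0, 15], "fingers": 255}, {"linear": [-0.2518, 0.1104, 0], "delta_rot": [0, 0, 17], "fingers": 255}, {"linear": [-0.2701, 0.1185, 0], "delta_rot": [0, 0, 18.3], "fingers": 255}]}}

```text
time: 5.0
tool_pos: [0.5779, -0.0477, 0.1906]
tool_rot: [-0.001, 0.788, 0.616, -0.001]
contact_force: [0.5, 0.0, -2.1]
gripper_width: 0.484
```

```bash
python3 - <<'E'
from h import *
goto(.640,-.158,.185,76.2)
p=eyes.camera_params('wrist');T=p['T_tool_cam']
v=np.array([313-p['cx'],294-p['cy']]);r=np.hypot(*v);th=r/p['fx']
d=T[:3,:3]@np.array([*(v/r*np.sin(th)),np.cos(th)]);c=T[:3,3]
for zt in (-.0354,-.030): print(c+d*(zt-c[2])/d[2])
E
```

```text
t 5.0 pos [ 0.5779 -0.0477  0.1906] yaw 76.03 w 0.484 F [ 0.5  0.  -2.1] M [ 0.03  0.01 -0.02]
lin [-0.092   0.087   0.0054] rot [-0.18  0.03 -0.17]
[ 0.00072831  0.00100806 -0.0354    ]
[-0.0027306   0.00101714 -0.03      ]
```

Request:
{"method": "apply_moves", "body": {"commands": [{"linear": [-0.01, 0.009, 0.001], "delta_rot": [0, 0, 0], "fingers": 255}, {"linear": [-0.03, 0.028, 0.002], "delta_rot": [0, 0, 0], "fingers": 255}, {"linear": [-0.055, 0.052, 0.003], "delta_rot": [0, 0, 0], "fingers": 255}, {"linear": [-0.075, 0.071, 0.004], "delta_rot": [0, 0, 0], "fingers": 255}, {"linear": [-0.087, 0.082, 0.005], "delta_rot": [0, 0, 0], "fingers": 255}, {"linear": [-0.092, 0.087, 0.005], "delta_rot": [0, 0, 0], "fingers": 255}, {"linear": [-0.092, 0.087, 0.005], "delta_rot": [0, 0, 0], "fingers": 255}, {"linear": [-0.092, 0.087, 0.005], "delta_rot": [0, 0, 0], "fingers": 255}]}}

```text
time: 5.8
tool_pos: [0.6402, -0.1541, 0.1879]
tool_rot: [-0.001, 0.786, 0.618, -0.0]
contact_force: [0.1, 0.3, -2.3]
gripper_width: 0.485
```

```bash
python3 - <<'E'
from h import *
import cv2
goto(.640,-.158,.11,76.2)
im=eyes.grab_frame('side')[:,:,::-1]
im0=cv2.imread('pics/side0.png')
cv2.imwrite('pics/s1c.png',cv2.resize(im[120:270,350:510],None,fx=4,fy=4,interpolation=cv2.INTER_CUBIC))
cv2.imwrite('pics/s0c.png',cv2.resize(im0[190:245,420:485],None,fx=10,fy=10,interpolation=cv2.INTER_CUBIC))
E
```

```text
t 5.8 pos [ 0.6402 -0.1541  0.1879] yaw 76.3 w 0.485 F [ 0.1  0.3 -2.3] M [ 0.01  0.05 -0.05]
lin [-0.0039  0.0008  0.0779] rot [-0.05 -0.03  0.1 ]
```

View pics/s1c.png

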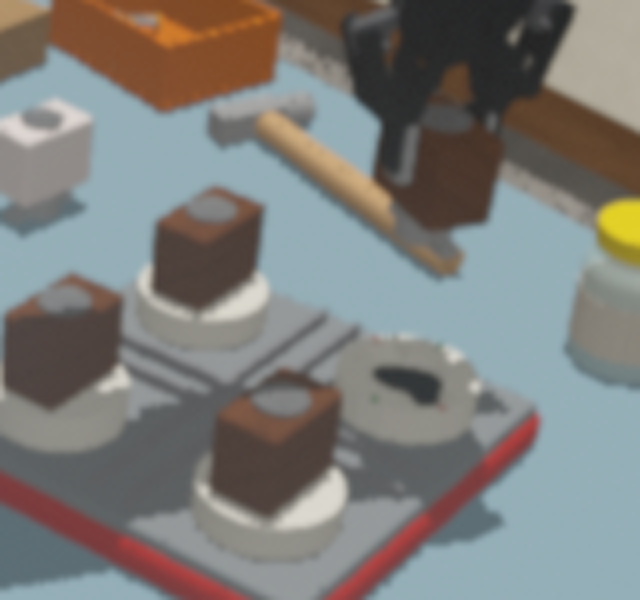

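View pics/s0c.png

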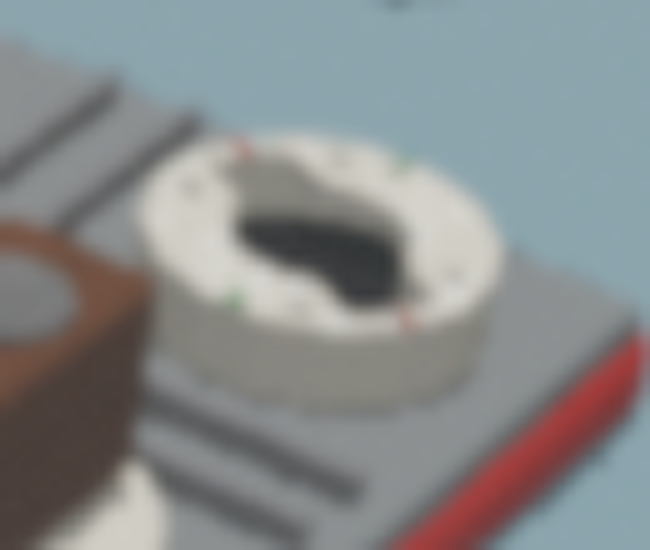

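Side crop 0: red marks at (240,147) and (407,318), green marks at (235,299) and (402,163), top ring centre about (320,233). In side crop 1 the foot hangs over the socket, its lower end near (440,240).

```bash
python3 - <<'E'
from h import *
np.set_printoptions(precision=4,suppress=True)
f=lambda X,Y:(420+(X+.5)/10-.5,190+(Y+.5)/10-.5)
S=[ray('side',f(x,y),.055) for x,y in [(320,233),(240,147),(407,318),(235,299),(402,163)]]
print(np.array(S),(S[1]+S[2])/2,(S[3]+S[4])/2);print('red',ang(S[1],S[2]),'green',ang(S[3],S[4]))
# held foot disc in side crop1 (447,118)/4
g=(350+(447.5)/4-.5,120+118.5/4-.5); print('disc',ray('side',g,.1879+.0354))
E
```

```text
[[ 0.6386 -0.1617  0.055 ]
 [ 0.6487 -0.123   0.055 ]
 [ 0.6307 -0.1991  0.055 ]
 [ 0.6014 -0.172   0.055 ]
 [ 0.678  -0.1492  0.055 ]] [ 0.6397 -0.161   0.055 ] [ 0.6397 -0.1606  0.055 ]
red -103.28681922114633 green 16.597404666185838
disc [ 0.6431 -0.156   0.2233]
```

The side camera puts the socket at (0.6395, −0.161) and the top camera at (0.640, −0.158), so they agree to 3 mm. I'll aim at (0.639, −0.159).

Request:
{"method": "apply_moves", "body": {"commands": [{"linear": [-0.002, 0, 0.005], "delta_rot": [0, 0, 0], "fingers": 255}, {"linear": [-0.004, 0, 0.02], "delta_rot": [0, 0, 0], "fingers": 255}, {"linear": [-0.0055, 0, 0.04], "delta_rot": [0, 0, 0], "fingers": 255}, {"linear": [-0.0055, 0, 0.06], "delta_rot": [0, 0, 0], "fingers": 255}, {"linear": [-0.0055, 0, 0.075], "delta_rot": [0, 0, 0], "fingers": 255}, {"linear": [-0.0055, 0, 0.083], "delta_rot": [0, 0, 0], "fingers": 255}, {"linear": [-0.0055, 0, 0.085], "delta_rot": [0, 0, 0], "fingers": 255}, {"linear": [-0.0055, 0, 0.085], "delta_rot": [0, 0, 0], "fingers": 255}]}}

```text
time: 6.65
tool_pos: [0.6395, -0.1607, 0.1032]
tool_rot: [0.0, 0.787, 0.617, 0.0]
contact_force: [-0.2, 0.1, -2.2]
gripper_width: 0.488
```

```bash
python3 - <<'E'
from h import *
import cv2
goto(.639,-.159,.085,76.4)
im=eyes.grab_frame('side')[:,:,::-1]
cv2.imwrite('pics/s2c.png',cv2.resize(im[160:250,400:510],None,fx=7,fy=6.6,interpolation=cv2.INTER_CUBIC))
E
```

```text
t 6.65 pos [ 0.6395 -0.1607  0.1032] yaw 76.25 w 0.488 F [-0.2  0.1 -2.2] M [-0.04  0.05 -0.02]
lin [ 0.0015 -0.0009  0.0182] rot [ 0.01  0.   -0.15]
```

View pics/s2c.png

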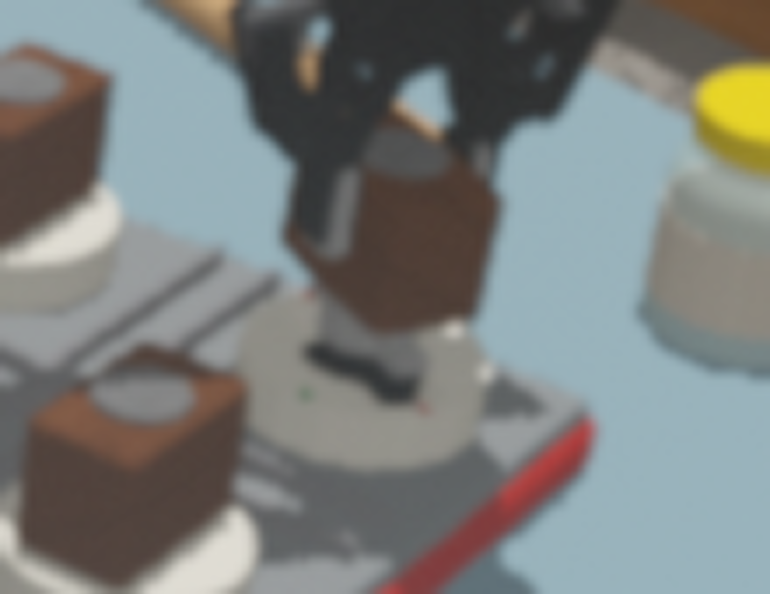

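The spigot and its lugs sit right above the dark slot. Descending gently.

Request:
{"method": "apply_moves", "body": {"commands": [{"linear": [0.001, 0, 0.003], "delta_rot": [0, 0, 0], "fingers": 255}, {"linear": [0.001, 0, 0.006], "delta_rot": [0, 0, 0], "fingers": 255}, {"linear": [0.001, 0, 0.009], "delta_rot": [0, 0, 0], "fingers": 255}, {"linear": [0.001, 0, 0.011], "delta_rot": [0, 0, 0], "fingers": 255}, {"linear": [0.001, 0, 0.013], "delta_rot": [0, 0, 0], "fingers": 255}, {"linear": [0.001, 0, 0.015], "delta_rot": [0, 0, 0], "fingers": 255}, {"linear": [0.001, 0, 0.017], "delta_rot": [0, 0, 0], "fingers": 255}, {"linear": [0.001, 0, 0.018], "delta_rot": [0, 0, 0], "fingers": 255}]}}

```text
time: 7.5
tool_pos: [0.6395, -0.1596, 0.0848]
tool_rot: [-0.0, 0.787, 0.617, -0.0]
contact_force: [0.8, 0.9, -3.0]
gripper_width: 0.482
```

```bash
python3 -c "
from h import *
goto(.639,-.159,.0746,76.4)"
```

```text
t 7.5 pos [ 0.6395 -0.1596  0.0848] yaw 76.24 w 0.482 F [ 0.8  0.9 -3. ] M [ 0.03 -0.01  0.03]
lin [ 0.0005 -0.0006  0.0102] rot [-0.02 -0.   -0.16]
```

The lugs are about 9 mm down inside with no contact. Continuing to the floor.

Request:
{"method": "apply_moves", "body": {"commands": [{"linear": [0, 0, 0.002], "delta_rot": [0, 0, 0], "fingers": 255}, {"linear": [0, 0, 0.004], "delta_rot": [0, 0, 0], "fingers": 255}, {"linear": [0, 0, 0.006], "delta_rot": [0, 0, 0], "fingers": 255}, {"linear": [0, 0, 0.0075], "delta_rot": [0, 0, 0], "fingers": 255}, {"linear": [0, 0, 0.0085], "delta_rot": [0, 0, 0], "fingers": 255}, {"linear": [0, 0, 0.0095], "delta_rot": [0, 0, 0], "fingers": 255}, {"linear": [0, 0, 0.0105], "delta_rot": [0, 0, 0], "fingers": 255}, {"linear": [0, 0, 0.0105], "delta_rot": [0, 0, 0], "fingers": 255}]}}

```text
time: 8.3
tool_pos: [0.6397, -0.1597, 0.0748]
tool_rot: [0.0, 0.787, 0.617, 0.0]
contact_force: [0.2, -0.3, -2.5]
gripper_width: 0.481
```

```bash
python3 -c "
from h import *
goto(.639,-.159,.0746,16.2)"
```

```text
t 8.3 pos [ 0.6397 -0.1597  0.0748] yaw 76.24 w 0.481 F [ 0.2 -0.3 -2.5] M [-0.07  0.02 -0.03]
lin [ 0.0005 -0.0008  0.0002] rot [ 1.000e-02 -1.000e-02  6.004e+01]
```

Request:
{"method": "apply_moves", "body": {"commands": [{"linear": [0, 0, 0.0005], "delta_rot": [0, 0, 0], "fingers": 255}, {"linear": [0, 0, 0.001], "delta_rot": [0, 0, 0], "fingers": 255}, {"linear": [0, 0, 0.0015], "delta_rot": [0, 0, 0], "fingers": 255}, {"linear": [0, 0, 0.002], "delta_rot": [0, 0, 0], "fingers": 255}, {"linear": [0, 0, 0.002], "delta_rot": [0, 0, 0], "fingers": 255}, {"linear": [0, 0, 0.002], "delta_rot": [0, 0, 0], "fingers": 255}, {"linear": [0, 0, 0.002], "delta_rot": [0, 0, 0], "fingers": 255}, {"linear": [0, 0, 0.002], "delta_rot": [0, 0, 0], "fingers": 255}]}}

```text
time: 9.1
tool_pos: [0.6398, -0.1598, 0.0747]
tool_rot: [0.0, 0.787, 0.617, -0.0]
contact_force: [-5.6, 1.2, 7.8]
gripper_width: 0.482
```

```bash
python3 -c "
from h import *
goto(.639,-.159,.0746,16.2)"
```

```text
t 9.1 pos [ 0.6398 -0.1598  0.0747] yaw 76.25 w 0.482 F [-5.6  1.2  7.8] M [0.37 0.98 0.01]
lin [ 0.0006 -0.0009  0.0001] rot [1.000e-02 1.000e-02 6.005e+01]
```

On the floor: z is 0.0747 against an expected 0.0746, with about 10 N. I'll relax 1 mm and turn clockwise (+z of the tool).

Request:
{"method": "apply_moves", "body": {"commands": [{"linear": [0, 0, -0.001], "delta_rot": [0, 0, 1], "fingers": 255}, {"linear": [0, 0, -0.001], "delta_rot": [0, 0, 4], "fingers": 255}, {"linear": [0, 0, -0.001], "delta_rot": [0, 0, 8], "fingers": 255}, {"linear": [0, 0, -0.001], "delta_rot": [0, 0, 13], "fingers": 255}, {"linear": [0, 0, -0.001], "delta_rot": [0, 0, 18], "fingers": 255}, {"linear": [0, 0, -0.001], "delta_rot": [0, 0, 23], "fingers": 255}, {"linear": [0, 0, -0.001], "delta_rot": [0, 0, 27], "fingers": 255}, {"linear": [0, 0, -0.001], "delta_rot": [0, 0, 30], "fingers": 255}]}}

```text
time: 9.9
tool_pos: [0.6412, -0.1595, 0.0747]
tool_rot: [0.001, 0.92, 0.391, 0.002]
contact_force: [2.5, 0.3, 1.1]
gripper_width: 0.486
```

```bash
python3 -c "
from h import *
goto(.639,-.159,.0746,16.2)"
```

```text
t 9.9 pos [ 0.6412 -0.1595  0.0747] yaw 46.09 w 0.486 F [2.5 0.3 1.1] M [ 0.33 -0.39  0.06]
lin [-0.0012 -0.002   0.    ] rot [ 0.14 -0.21 29.89]
```

Request:
{"method": "apply_moves", "body": {"commands": [{"linear": [-0.0005, -0.0005, 0], "delta_rot": [0, 0, 2], "fingers": 255}, {"linear": [-0.001, -0.001, 0], "delta_rot": [0, 0, 6], "fingers": 255}, {"linear": [-0.001, -0.001, 0], "delta_rot": [0, 0, 11], "fingers": 255}, {"linear": [-0.001, -0.001, 0], "delta_rot": [0, 0, 16], "fingers": 255}, {"linear": [-0.001, -0.001, 0], "delta_rot": [0, 0, 21], "fingers": 255}, {"linear": [-0.001, -0.001, 0], "delta_rot": [0, 0, 26], "fingers": 255}, {"linear": [-0.001, -0.001, 0], "delta_rot": [0, 0, 29], "fingers": 255}, {"linear": [-0.001, -0.001, 0], "delta_rot": [0, 0, 30], "fingers": 255}]}}

```text
time: 10.7
tool_pos: [0.6398, -0.16, 0.0747]
tool_rot: [0.001, 0.99, 0.141, 0.002]
contact_force: [2.8, 0.4, 1.4]
gripper_width: 0.482
```

```bash
python3 - <<'E'
from h import *
import cv2
goto(.639,-.159,.0746,16.2)
im=cv2.imread('pics/top0.png')
cv2.imwrite('pics/fit.png',cv2.resize(im[110:215,335:455],None,fx=6,fy=5.7,interpolation=cv2.INTER_CUBIC))
E
```

```text
t 10.7 pos [ 0.6398 -0.16    0.0747] yaw 16.19 w 0.482 F [2.8 0.4 1.4] M [-0.03 -0.56  0.  ]
lin [-0.0005 -0.0012  0.0001] rot [ 0.13 -0.22 -0.01]
```

View pics/fit.png

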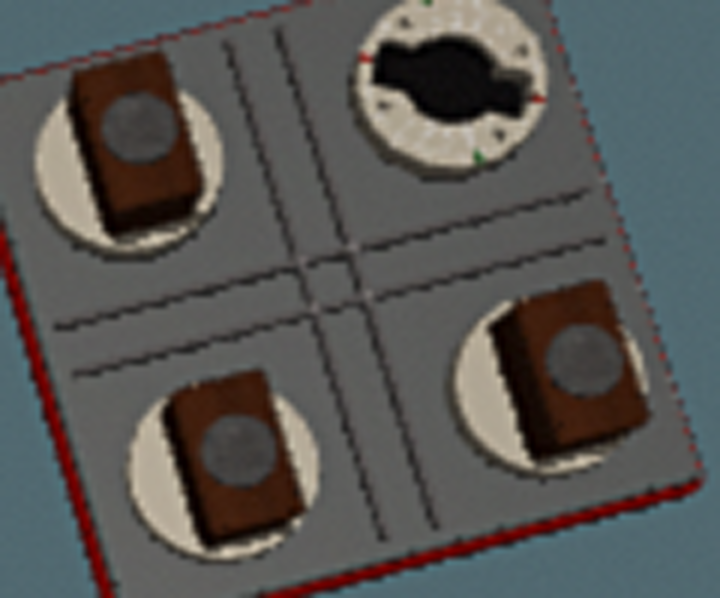

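Fitted-feet picture: the groove line from (230,42) to (383,540) lies within a degree of the green marks, about 15.3–15.9° in the world frame. The tool is at 16.2°. I'll turn 0.7° more, then release.

Request:
{"method": "apply_moves", "body": {"commands": [{"linear": [0, 0, 0], "delta_rot": [0, 0, 0.7], "fingers": 255}, {"linear": [0, 0, 0], "delta_rot": [0, 0, 0.7], "fingers": 255}, {"linear": [0, 0, 0], "delta_rot": [0, 0, 0.7], "fingers": 255}, {"linear": [0, 0, 0], "delta_rot": [0, 0, 0.7], "fingers": 130}, {"linear": [0, 0, 0], "delta_rot": [0, 0, 0.7], "fingers": 90}, {"linear": [0, 0, 0], "delta_rot": [0, 0, 0.7], "fingers": 50}, {"linear": [0, 0, 0], "delta_rot": [0, 0, 0.7], "fingers": 20}, {"linear": [0, 0, 0], "delta_rot": [0, 0, 0.7], "fingers": 0}]}}

```text
time: 11.5
tool_pos: [0.6371, -0.1595, 0.0725]
tool_rot: [-0.001, 0.991, 0.135, -0.001]
contact_force: [-0.9, -0.9, 0.1]
gripper_width: 0.996
```

```bash
python3 - <<'E'
from h import *
import cv2
goto(.639,-.159,.2,16.2)
im=eyes.grab_frame('wrist')[:,:,::-1]
cv2.imwrite('pics/w3.png',im)
E
```

```text
t 11.5 pos [ 0.6371 -0.1595  0.0725] yaw 15.54 w 0.996 F [-0.9 -0.9  0.1] M [-0.02 -0.02  0.03]
lin [ 1.600e-03 -1.000e-04 -1.275e-01] rot [-0.08  0.12 -0.66]
```

View pics/w3.png

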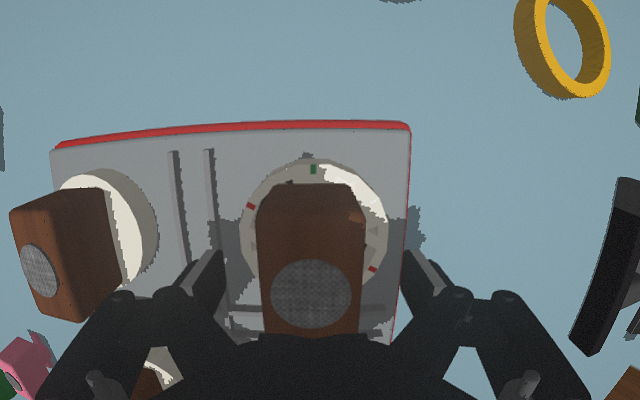

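The jaws are clear on both sides and the foot points at the green mark (312,169). Retreating straight up.

Request:
{"method": "apply_moves", "body": {"commands": [{"linear": [0, 0, -0.005], "delta_rot": [0, 0, 0], "fingers": 0}, {"linear": [0, 0, -0.02], "delta_rot": [0, 0, 0], "fingers": 0}, {"linear": [0, 0, -0.045], "delta_rot": [0, 0, 0], "fingers": 0}, {"linear": [0, 0, -0.075], "delta_rot": [0, 0, 0], "fingers": 0}, {"linear": [0, 0, -0.105], "delta_rot": [0, 0, 0], "fingers": 0}, {"linear": [0, 0, -0.13], "delta_rot": [0, 0, 0], "fingers": 0}, {"linear": [0, 0, -0.145], "delta_rot": [0, 0, 0], "fingers": 0}, {"linear": [0, 0, -0.15], "delta_rot": [0, 0, 0], "fingers": 0}]}}

```text
time: 12.35
tool_pos: [0.6392, -0.1601, 0.2272]
tool_rot: [0.001, 0.991, 0.135, 0.002]
contact_force: [-1.3, -0.2, -1.0]
gripper_width: 1.002
```

```bash
python3 - <<'E'
from h import *
goto(.45,-.35,.25,15.5)
E
```

```text
t 12.35 pos [ 0.6392 -0.1601  0.2272] yaw 15.54 w 1.002 F [-1.3 -0.2 -1. ] M [ 0.01 -0.01  0.05]
lin [-0.2331  0.1323 -0.0234] rot [ 0.17 -0.22  0.04]
```

Request:
{"method": "apply_moves", "body": {"commands": [{"linear": [-0.012, 0.007, -0.001], "delta_rot": [0, 0, 0], "fingers": 0}, {"linear": [-0.04, 0.023, -0.004], "delta_rot": [0, 0, 0], "fingers": 0}, {"linear": [-0.08, 0.045, -0.008], "delta_rot": [0, 0, 0], "fingers": 0}, {"linear": [-0.12, 0.068, -0.012], "delta_rot": [0, 0, 0], "fingers": 0}, {"linear": [-0.16, 0.09, -0.016], "delta_rot": [0, 0, 0], "fingers": 0}, {"linear": [-0.2, 0.113, -0.02], "delta_rot": [0, 0, 0], "fingers": 0}, {"linear": [-0.225, 0.128, -0.023], "delta_rot": [0, 0, 0], "fingers": 0}, {"linear": [-0.233, 0.132, -0.023], "delta_rot": [0, 0, 0], "fingers": 0}]}}

```text
time: 13.15
tool_pos: [0.446, -0.3511, 0.245]
tool_rot: [-0.001, 0.991, 0.133, -0.001]
contact_force: [1.2, -0.2, 0.7]
gripper_width: 1.001
```

```bash
python3 - <<'E'
from h import *
import cv2
goto(.45,-.35,.25,15.5)
im=eyes.grab_frame('top')[:,:,::-1]
cv2.imwrite('pics/top2.png',im)
cv2.imwrite('pics/t2c.png',cv2.resize(im[85:215,325:455],None,fx=6,fy=4.6,interpolation=cv2.INTER_CUBIC))
im=eyes.grab_frame('side')[:,:,::-1]
cv2.imwrite('pics/s3c.png',cv2.resize(im[130:290,320:500],None,fx=4,fy=3.7,interpolation=cv2.INTER_CUBIC))
E
```

```text
t 13.15 pos [ 0.446  -0.3511  0.245 ] yaw 15.3 w 1.001 F [ 1.2 -0.2  0.7] M [-0.01 -0.02  0.03]
lin [ 0.0042 -0.     -0.005 ] rot [-0.1   0.11 -0.2 ]
```

View pics/top2.png

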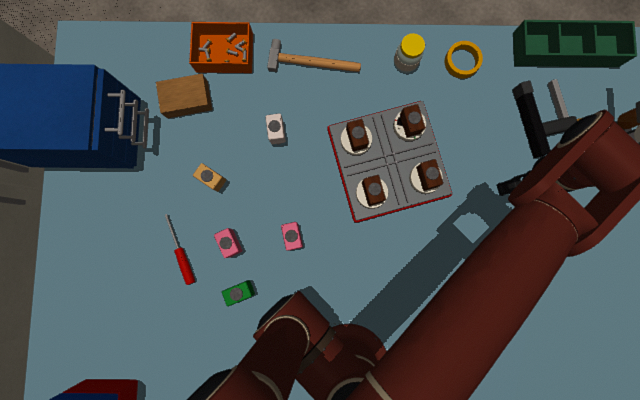

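View pics/t2c.png

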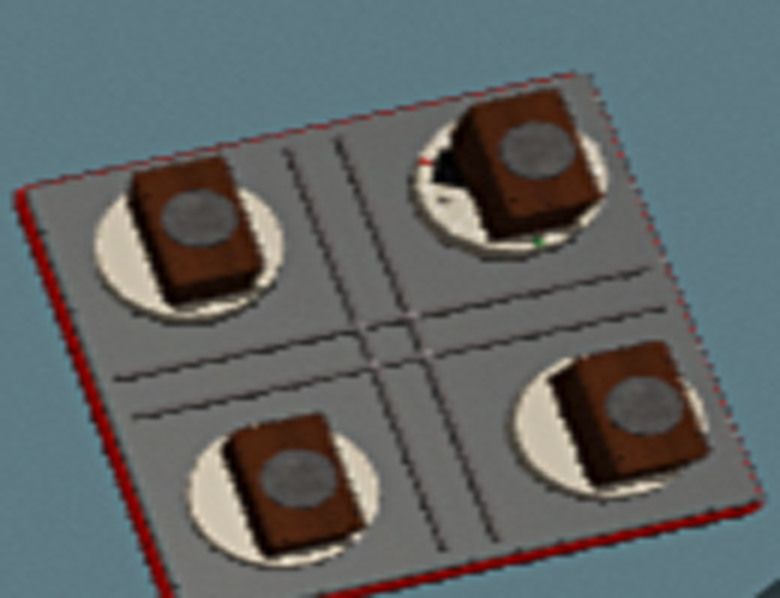

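View pics/s3c.png

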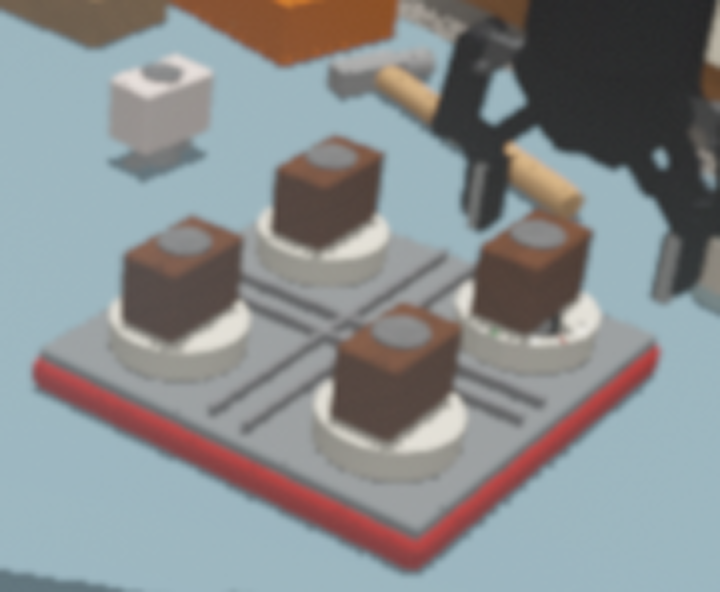

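Both views show the new foot seated at the same height as the fitted ones and close to parallel; oak (210,177) and white (275,128) are unmoved. I'll put numbers on the angle and height.

```bash
python3 - <<'E'
from h import *
import cv2
im=cv2.imread('pics/top2.png')
big=cv2.resize(im,None,fx=8,fy=8,interpolation=cv2.INTER_CUBIC).astype(int)
b,g,r=big[...,0],big[...,1],big[...,2]
m=((r-b>35)&(r>75)&(g-b>5)).astype(np.uint8)*255
m=cv2.morphologyEx(m,cv2.MORPH_CLOSE,np.ones((9,9)))
for n,(u,v) in dict(new=(413,119),TL=(358,134),BL=(374,189),BR=(431,175)).items():
    w=np.zeros_like(m);w[(v-17)*8:(v+17)*8,(u-17)*8:(u+17)*8]=m[(v-17)*8:(v+17)*8,(u-17)*8:(u+17)*8]
    c=max(cv2.findContours(w,cv2.RETR_EXTERNAL,cv2.CHAIN_APPROX_NONE)[0],key=cv2.contourArea)
    P=np.array([ray('top',((x+.5)/8-.5,(y+.5)/8-.5),.110)[:2] for x,y in c[:,0]],np.float32)*1000
    R_=cv2.minAreaRect(P); print(n,np.round(R_[0],1),np.round(R_[1],1),round(R_[2],1))
E
```

```text
new [ 640.9 -175.8] [27.1  4.1] 17.2
TL [574.9  -9.4] [18.1 11.7] 12.3
BL [432.2 -50.3] [20.9 11.2] 16.9
BR [ 470.8 -194.4] [15.2  9.3] 25.6
```

```bash
python3 - <<'E'
from h import *
import cv2
im=cv2.imread('pics/top2.png')
for u,v in [(413,119),(413,106),(404,122),(374,199)]: print(im[v,u])
big=cv2.resize(im,None,fx=8,fy=8,interpolation=cv2.INTER_CUBIC).astype(int)
b,r=big[...,0],big[...,2]
for T in (15,):
  for RT in (50,58):
    m=((r-b>T)&(r>RT)).astype(np.uint8)*255
    for n,(u,v) in dict(new=(415,118),TL=(358,134),BL=(374,189),BR=(431,175)).items():
        w=np.zeros_like(m);w[(v-17)*8:(v+17)*8,(u-15)*8:(u+15)*8]=m[(v-17)*8:(v+17)*8,(u-15)*8:(u+15)*8]
        c=max(cv2.findContours(w,cv2.RETR_EXTERNAL,cv2.CHAIN_APPROX_NONE)[0],key=cv2.contourArea)
        P=np.array([ray('top',((x+.5)/8-.5,(y+.5)/8-.5),.110)[:2] for x,y in c[:,0]],np.float32)*1000
        R_=cv2.minAreaRect(P); print(T,RT,n,np.round(R_[0],1),np.round(R_[1],1),round(R_[2],1))
b=cv2.resize(im[95:145,390:440],None,fx=12,fy=12,interpolation=cv2.INTER_CUBIC)
c=cv2.resize(im[150:200,405:455],None,fx=12,fy=12,interpolation=cv2.INTER_CUBIC)
cv2.imwrite('pics/new.png',cv2.resize(np.hstack([b,c]),(800,400)))
E
```

```text
[69 68 72]
[13 31 70]
[ 7 15 28]
[14 36 74]
15 50 new [ 633.1 -160.6] [80.6 46.9] 17.0
15 50 TL [591.9 -21.4] [84.4 52.4] 17.8Traceback (most recent call last):
  File "<stdin>", line 13, in <module>
  File "h.py", line 6, in ray
    p=eyes.camera_params(name); d=quat(p['rotation']).apply([(uv[0]-p['cx'])/p['fx'],(uv[1]-p['cy'])/p['fy'],1.])
ValueError: time passes only in moves, steps and waits
```

```bash
python3 - <<'E'
import numpy as np, cv2
from scipy.spatial.transform import Rotation as R
Q=R.from_quat([0.70982002,-0.70207199,0.04019325,-0.04043475]);C=np.array([0.31080801,0.06505048,1.11640995])
def ray(U,z):
    d=Q.apply(np.c_[(U[:,0]-325.404)/407.965,(U[:,1]-199.56)/407.965,np.ones(len(U))]);return C+d*((z-C[2])/d[:,2])[:,None]
im=cv2.imread('pics/top2.png')
big=cv2.resize(im,None,fx=8,fy=8,interpolation=cv2.INTER_CUBIC).astype(int)
b,r=big[...,0],big[...,2]
for RT in (50,58,64):
    m=((r-b>15)&(r>RT)).astype(np.uint8)*255
    for n,(u,v) in dict(new=(415,118),TL=(358,134),BL=(374,189),BR=(431,175)).items():
        w=np.zeros_like(m);s=np.s_[(v-17)*8:(v+17)*8,(u-15)*8:(u+15)*8];w[s]=m[s]
        c=max(cv2.findContours(w,cv2.RETR_EXTERNAL,cv2.CHAIN_APPROX_NONE)[0],key=cv2.contourArea)
        P=(ray((c[:,0]+.5)/8-.5,.110)[:,:2]*1000).astype(np.float32)
        R_=cv2.minAreaRect(P); print(RT,n,np.round(R_[0],1),np.round(R_[1],1),round(R_[2],1))
b=cv2.resize(im[95:145,390:440],None,fx=8,fy=8,interpolation=cv2.INTER_CUBIC)
c=cv2.resize(im[150:200,405:455],None,fx=8,fy=8,interpolation=cv2.INTER_CUBIC)
cv2.imwrite('pics/new.png',cv2.convertScaleAbs(np.hstack([b,c]),alpha=1.8))
E
```

```text
50 new [ 633.1 -160.6] [80.6 46.9] 17.0
50 TL [591.9 -21.4] [84.4 52.4] 17.8
50 BL [451.7 -52.4] [77.9 72.7] 0.6
50 BR [ 491.1 -192.1] [83.6 68.4] 0.6
58 new [ 633.1 -161.3] [80.1 45.9] 15.6
58 TL [592.1 -21.5] [84.6 52. ] 18.4
58 BL [451.7 -52.4] [77.9 72.7] 0.6
58 BR [ 491.1 -192.1] [83.6 68.4] 0.6
64 new [ 635.6 -168.2] [80.6 31. ] 19.1
64 TL [592.9 -22.3] [85.5 49.8] 21.2
64 BL [451.7 -52.4] [77.9 72.7] 0.6
64 BR [ 491.1 -192.1] [83.6 68.4] 0.6
```

View pics/new.png

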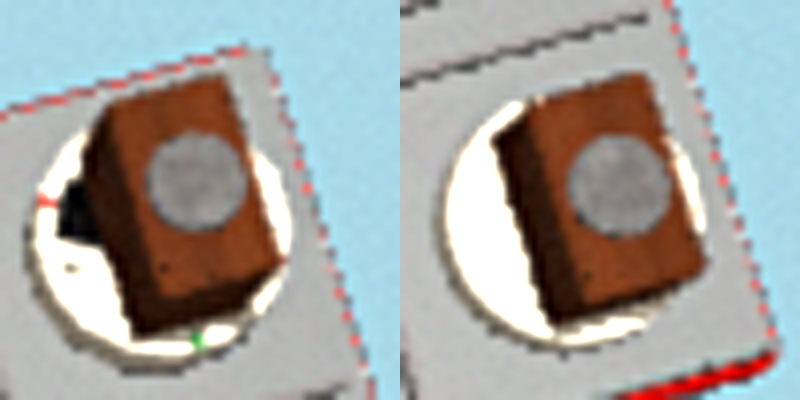

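In the enlargement, the block edges of the new foot run at 17.2° and 13.6° in the picture, and those of the fitted neighbour at 16.5° and 13.4°, so they are parallel within about 1°. Handing in.

```bash
python3 -c "
from plant import job_done
print(job_done())"
```

```text
the job is handed in; nothing more can be done
None
```

The walnut foot is in the empty socket, locked and released. I pushed it in until it rested on the floor, turned it about 61° clockwise, let go, moved the arm clear, and handed the job in at about 13 s.

**Seating:** The foot touched the floor with the tool at z = 0.0747 m, against 0.0746 m expected, at about 10 N. In the side view its top is level with the three fitted feet.

**Angle:** Its edges are parallel to a fitted foot within about 1° by hand reading of an enlarged crop. The tool was at 15.5° when it let go; the green marks gave 15.9° from the top camera and 16.6° from the side. My automatic edge measurement was unreliable: it cut two of the fitted feet wrongly, so I did not use it.

**Other feet:** In the last top picture the oak and white feet are standing where they were, as are the pink and green ones.

**Disagreement:** The top and side cameras differed by about 3 mm on the socket position. I aimed in between, and the lugs went in without contact.

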